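# Swing a jar tray round the guide post into its stacking bay and lay the spacer sticks

## Robot

A 6-joint arm with a two-finger parallel gripper is mounted at the origin on the work surface. World frame = base frame: x ahead of the robot, y to its left, z up, the work surface at z = 0. Lengths are in m, angles in rad, forces in N, time in s.
With the tool pointing down it reaches from about 0.425 to 0.95 m from the base axis. Payload 3.5 kg.
Tool frame: the origin (TCP) lies at the very end of the fingers, on their centre line; the grasp point (between the pads) lies 19 mm behind it (ctrl.grip_point_offset is the distance from the TCP to the grasp point, in m); z points along the fingers, y is the line along which they close (so a half turn about z gives the same grasp; the last joint's range is limited). The gripper opens to 85 mm and grips with 20 to 120 N. Pads are 22 mm wide; open, the fingers measure 114 mm over their backs; the gripper's body (76 mm by 85 mm) begins 54 mm behind the grasp point. The pads swing forward as they close: fully open they stand 13 mm farther back than shut.
Start: joints at [-1.405, 0.286, 1.577, -0, 1.279, -0.15], TCP at [0.21, -0.642, 0.231] pointing down, gripper open.
Joint ranges: [-2.77, 2.77], [-0.9, 2.22], [0.21, 2.48], [-1.53, 4.67], [0.24, 2.81], [-2.84, 2.84]. Speed limits (rad/s): [2.79, 2.79, 3.14, 3.14, 3.14, 3.14].

## Interface

Orientations are given as a unit quaternion [x, y, z, w].
In Python, from plant import telemetry, vision, ctrl gives the robot as it stands.
- The arm moves only by the tool arm_command, never from a script. Its argument "series" is one flat list of numbers, 7 for each row, row after row: the shift along the tool's x, y, z in cm, then the turn, a rotation vector about the tool's x, y, z in degrees, then the closure, from 0 (fully open) to 1 (shut). A call has 1 to 10 rows; each row is the pose to reach, as a shift and turn from the pose commanded when the call began, along the tool's axes at that moment; what a row does not reach only later rows make up. A row lasts 1/12 s, in which the tool goes at most 41.7 mm and 7.16 degrees, less where a joint would pass 70% of its speed; a pose out of reach is approached as far as the arm can. A call with a gripper value outside its range is refused whole. The fingers move at their own pace and stop on an object; "force" is the grip in N (left out, the last holds). Time passes only in rows, so rows that repeat a pose let the fingers close. It gives the time, the measured TCP pose, the force, the opening and the grip force at its end, in the units of the state.
- telemetry.get_state(): the state, without advancing time (a new reading comes with each control period).
- vision.read_camera(name): name is "scene" or "top"; returns a dict with "color" (420x560x3 uint8, blue, green, red), "K" (3x3 intrinsics, pixels), "rvec" (rotation vector, rad) and "tvec" (3), from world to camera coordinates, as OpenCV has them. Camera axes: x right, y down, z forward; pixel columns grow to the right and rows downward; lengths in m; the calibration is good to about 2 mm. A picture is of the moment at which its call begins. There is no depth.
- ctrl.sign_off(): hands the job in; it is judged then, once.
The state is a dict: "time": time; "qpos": joint angles; "dq": joint speeds; "joint_efforts": joint torques, N m; "eef_pos": TCP position; "tcp_rot": TCP orientation; "contact_force": force on the tool from outside, world axes, zero at the start; "wrist_torque": the same for the moment, N m; "opening": opening from 0.0 (shut) to 1.0 (fully open); "finger_force": force on a finger pad.
Only numpy, scipy, OpenCV 4.12 (cv2) and the standard library are available. Lean on these libraries where they do the work, as an engineer would, in place of code of your own. Each camera call takes 0.05 s, during which the arm holds its last target. There are 200 camera calls.

## Task

The grey jar tray beside the guide post lies crosswise. Keeping it flat on the bench and its corner by the post, push its far end round so that the tray makes a quarter turn about the post and its yellow label faces the robot, and slide it fully home into the stacking bay: end flush against the back rail and long side against the post. Then lay the two wooden spacer sticks straight across its rim, one on each side of the jars, without dropping them, so that the next tray would rest clear of the blue lids; leave everything else on the bench where it stands.

Things in the scene. Friction and masses are not known exactly. Their poses are not given: they have to be found in the camera images.
- bay: Stacking bay fixed on the black bench: aluminium back rail, steel guide post, flat yellow tape on the other sides. x: square through the rail, away from the robot; y: along it towards the post; z up. Origin on the bench where the rail's face meets the line along the post's bay side. The home tray's centre is at (-95, -42) mm, its x axis along the bay's -x. Place and yaw vary.
- rail (a point): Middle of the back rail's face at bench height: (0, -45, 0) mm in the bay's frame. The face is the plane x = 0, y from -105 to +15 mm, 30 mm high, 4 mm thick, with a foot 4 mm high reaching 28 mm behind it. Beyond y = +15 mm there is no rail: the bench behind the starting tray is free.
- post (a point): Axis of the upright round guide post at bench height, (-60, +6, 0) mm in the bay's frame; 12 mm diameter, 120 mm high, black cap. It touches the plane y = 0; the home tray's side wall bears on it.
- tray: Jar tray to turn, loose, light grey, 190 (x) x 100 (y) mm, rim 56 mm high. Ends: caps 18 mm thick, 100 wide; side walls between them set in 8 mm (y = +-42 outside, +-34 inside). Foot 70 x 64 x 5 mm. About 0.7 kg; 3 to 7 N slide it. Six jars fast in its middle, blue lids within x +-51, y +-34 mm, 64 mm high. Origin: centre of underside. Starts with x along the bay's +y (within 4 degrees). Yellow label: +x end.
- tray_corner (a point): The tray's lower corner that stays at the post: (-95, -50, 0) mm in the tray's frame. At the start the -y side (away from the robot) has the post in its recess, just inside the -x end cap: post's axis 32 to 46 mm from the -x end, side wall 0 to 10 mm on the robot's side of the post. The cap's shoulder catches the post.
- tray_push (a point): The other lower corner of the same long side: (95, -50, 0) mm in the tray's frame. Pushed low on the cap's side here, square to the side (at first towards the robot), the tray comes to bear on the post and swings about it counter-clockwise seen from above. Pushed above 40 mm it may tip; pushed nearer its middle it leaves the post.
- tray_label (a point): Middle of the rim at the labelled end, at (95, 0, 56) mm in the tray's frame.
- stick_a: Wooden spacer stick, loose, 100 mm long (its x) and 20 x 20 mm square, 30 g; origin at the centre of its underside. Lies flat on the bench, roughly along the world's y, to the robot's right.
- stick_b: The second spacer stick, alike in all. Either stick may go to either end of the tray.
- next_tray: The next jar tray, just like the first, waiting on the bench to the robot's left. Leave alone.
- tube_rack: Aluminium test-tube rack with glass tubes, 240 x 94 mm, 177 mm high, to the robot's left beyond the next tray. Leave alone.
- beaker: Glass beaker, 76 mm diameter, 100 mm high, to the right behind the sticks. Leave alone.
Mind the look-alikes: they are no part of the job. What is shaped like the stick_a but green or red is not meant.

How it is judged:
By the outcome, as a careful person would: the job done as asked, in the order asked, and still so for the second after the job is handed in, with the robot touching nothing.
It also fails if it takes over 72 s, if anything falls off the work surface, if the arm or the gripper's body presses on something with over 40 N, if the wrist force passes 120 N, or if a joint passes its speed limit or range.

## Working session

There is one attempt and no reset: what is moved stays moved. The work goes in short steps, Python scripts to look and compute and a tool call to move; the robot and the scene stay as the last step left them, time stands still between calls to the robot, and variables do not carry over. Pictures are saved under pics/ and viewed, at most 10 in all, crops included, and the job is handed in when it is done.

Besides the shell and the picture viewer there is one more tool, called after "Request:" in YAML: its name, and indented under it one key for each argument. arm_command: Moves the arm, as the interface text tells. Its arguments: {"type":"object","properties":{"series":{"type":"array","items":{"type":"number"}},"force":{"type":"number"}},"required":["series"]}

```bash
mkdir -p pics; ls; cat > h.py <<'E'
import sys; sys.path.insert(0,'.')
import numpy as np, cv2
from plant import telemetry, vision, ctrl
from scipy.spatial.transform import Rotation as R
def cam(n): 
    c=vision.read_camera(n); c['R']=cv2.Rodrigues(np.array(c['rvec'],float))[0]; c['t']=np.array(c['tvec'],float).ravel(); c['K']=np.array(c['K'],float); return c
def px2w(c,uv,z=0.):
    uv=np.atleast_2d(np.array(uv,float)); d=np.c_[uv,np.ones(len(uv))]@np.linalg.inv(c['K']).T@c['R']; o=-c['R'].T@c['t']
    return o+d*((z-o[2])/d[:,2])[:,None]
def w2px(c,p):
    return cv2.projectPoints(np.atleast_2d(np.array(p,float)),np.array(c['rvec'],float),c['t'],c['K'],None)[0].reshape(-1,2)
E
python3 - <<'E'
from h import *
print(telemetry.get_state(), ctrl.grip_point_offset)
ims=[]
for n in('top','scene'):
    c=cam(n); cv2.imwrite(f'pics/{n}0.png',c['color']); print(n,c['K'],-c['R'].T@c['t'],c['R'])
    np.save(f'{n}0.npy',c,allow_pickle=True)
E
```

```text
pics
{'time': 0.0, 'qpos': array([-1.40499306e+00,  2.87191553e-01,  1.57818763e+00,  8.15230131e-06,
        1.27860884e+00, -1.49978012e-01]), 'dq': array([-4.82445317e-04,  7.57482803e-04, -3.26792274e-03,  2.11686842e-05,
        4.40186813e-05,  1.90379451e-03]), 'joint_efforts': array([-5.89146184e-04, -4.05981338e+01, -2.92623210e+01, -1.84739451e-04,
        5.80698557e-03,  2.37296049e-06]), 'eef_pos': array([ 0.2095608 , -0.64094758,  0.22992417]), 'tcp_rot': array([ 9.87560623e-01,  1.57234160e-01, -5.57488229e-06, -1.19767838e-03]), 'contact_force': array([-0.95904653,  0.10486179,  0.09934343]), 'wrist_torque': array([-0.03401791,  0.01877093, -0.05337866]), 'finger_force': 0.0, 'opening': 0.9991594543177998} 0.0187
top [[437.34030851   0.         281.13502833]
 [  0.         437.34030851 211.18954809]
 [  0.           0.           1.        ]] [0.30726014 0.02038753 1.15338959] [[ 2.42564306e-02 -9.99696032e-01  4.41245721e-03]
 [-9.85305688e-01 -2.46532493e-02 -1.69011595e-01]
 [ 1.69069002e-01 -2.48001145e-04 -9.85604186e-01]]
scene [[457.39206589   0.         275.86480266]
 [  0.         457.39206589 213.56372072]
 [  0.           0.           1.        ]] [1.17800563 0.90855017 0.91826627] [[-0.80117978  0.59841702  0.00283235]
 [ 0.36026992  0.48610923 -0.79618051]
 [-0.4778248  -0.63686332 -0.60505254]]
```

View pics/top0.png

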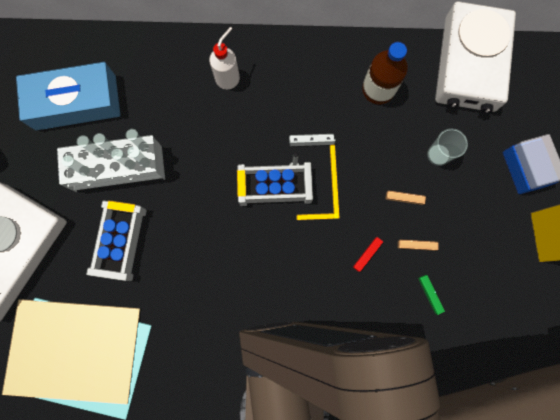

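View pics/scene0.png

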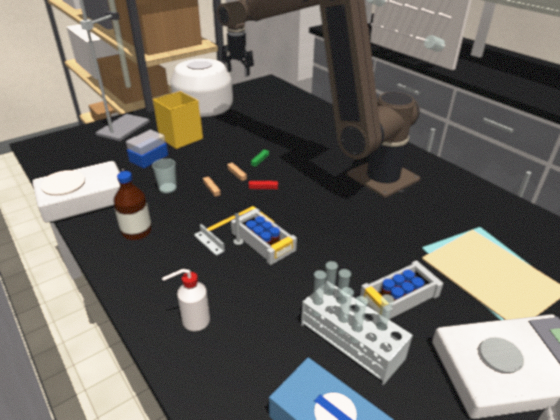

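The top view shows the tray at about (275,184) with its yellow label at the left end (241,184). The post is at (295,161), the rail at (312,140) and the tape along (335,180). There are four stick-like things: wooden at (406,197), wooden at (418,245), red at (368,254) and green at (432,295). The two wooden ones are the spacers. The red and green ones are look-alikes. I'll confirm in one enlarged crop.

```bash
python3 - <<'E'
from h import *
c=np.load('top0.npy',allow_pickle=True).item()
im=c['color'][120:270,230:442]
cv2.imwrite('pics/crop1.png',cv2.resize(im,(795,562),interpolation=cv2.INTER_CUBIC))
hsv=cv2.cvtColor(c['color'],cv2.COLOR_BGR2HSV)
m=cv2.inRange(hsv,(8,60,120),(19,200,255)); m[:,:370]=0;m[:, :380]=0;m[260:]=0;m[:, 445:]=0
n,l,s,ce=cv2.connectedComponentsWithStats(m)
for i in range(1,n):
    if s[i,4]<60: continue
    p=np.argwhere(l==i)[:,::-1].astype(np.float32); r=cv2.minAreaRect(p)
    b=cv2.boxPoints(r); print(s[i],r); print(px2w(c,b,.02).round(4)); print(px2w(c,ce[i],.018))
print('yellow')
m=cv2.inRange(hsv,(20,150,120),(35,255,255));n,l,s,ce=cv2.connectedComponentsWithStats(m)
for i in range(1,n):
    if s[i,4]>60: print(s[i],ce[i])
E
```

```text
[387 191  39  13 321] ((405.8099365234375, 196.8300018310547), (38.6080322265625, 8.202439308166504), 8.130102157592773)
[[ 0.5436 -0.2567  0.02  ]
 [ 0.5657 -0.2602  0.02  ]
 [ 0.5534 -0.3613  0.02  ]
 [ 0.5314 -0.3575  0.02  ]]
[[ 0.54889573 -0.309543    0.018     ]]
[398 240  41  10 332] ((418.0965576171875, 244.35861206054688), (39.93097686767578, 8.455971717834473), 3.3664603233337402)
[[ 0.4139 -0.2852  0.02  ]
 [ 0.436  -0.287   0.02  ]
 [ 0.4324 -0.3907  0.02  ]
 [ 0.4104 -0.3886  0.02  ]]
[[ 0.42323629 -0.3386936   0.018     ]]
yellow
[296 145  44  75 620] [327.67903226 193.22580645]
[237 170   9  26 228] [240.94298246 182.80263158]
[107 201  28  12 230] [120.5173913  206.08695652]
[ 532  205   28   57 1267] [547.4198895  232.95264404]
```

View pics/crop1.png

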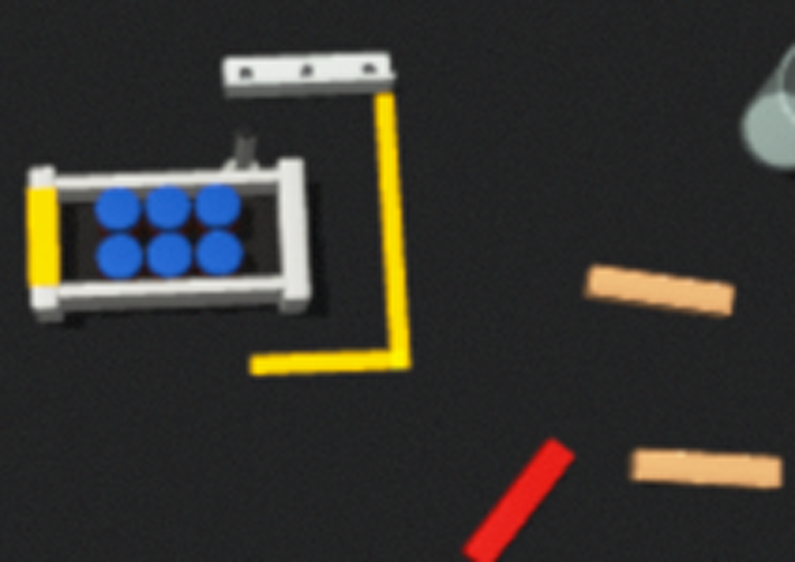

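Crop (3.75x) shows two wooden sticks at crop (660,290) and (706,468), matching 100x20 mm, and the red stick at (520,500) is not meant. The tray has its label on the left end. The post is behind the tray wall at crop (243,155), and the rail's lower edge runs from about (226,96) to (392,88). Next I'll fit models to both images.

```bash
cat >> h.py <<'E'
from scipy.optimize import minimize
def boxpts(x0,x1,y0,y1,z0,z1): return np.array([[x,y,z] for x in(x0,x1) for y in(y0,y1) for z in(z0,z1)])/1000.
TRAY=[boxpts(-95,-77,-50,50,5,56),boxpts(77,95,-50,50,5,56),boxpts(-80,80,-42,42,5,56),boxpts(-51,51,-34,34,40,64)]
RAIL=[boxpts(0,4,-105,15,0,30),boxpts(0,28,-105,15,0,4)]
def T(p,q): c,s=np.cos(q[2]),np.sin(q[2]); return np.c_[p[:,:2]@np.array([[c,s],[-s,c]])+q[:2],p[:,2]]
def render(c,parts,q,S=4):
    h,w=c['color'].shape[:2]; m=np.zeros((h*S,w*S),np.uint8)
    for p in parts:
        uv=w2px(c,T(p,q)); cv2.fillConvexPoly(m,cv2.convexHull(((uv+.5)*S-.5).round().astype(np.int32)),255)
    return cv2.resize(m,(w,h),interpolation=cv2.INTER_AREA)/255.
def mask(c,seed,win,blue=True,vmin=85):
    hsv=cv2.cvtColor(c['color'],cv2.COLOR_BGR2HSV)
    m=cv2.inRange(hsv,(0,0,vmin),(179,70,255))
    if blue: m|=cv2.inRange(hsv,(20,120,110),(35,255,255))|cv2.inRange(hsv,(100,120,60),(130,255,255))
    o=np.zeros_like(m); u,v=np.round(seed).astype(int); W=win
    o[v-W:v+W,u-W:u+W]=m[v-W:v+W,u-W:u+W]
    return o
def filled(m,seed):
    cs,_=cv2.findContours(m,cv2.RETR_EXTERNAL,cv2.CHAIN_APPROX_NONE)
    k=max(cs,key=cv2.contourArea); o=np.zeros_like(m); cv2.drawContours(o,[k],-1,255,-1); return o
def fit(items,parts,q0):
    # items: (cam,mask01,weight)
    f=lambda q: sum((np.abs(render(c,parts,q)-m)*w).sum() for c,m,w in items)
    sx=np.array([[0,0,0],[.008,0,0],[0,.008,0],[0,0,.06]])+q0
    best=minimize(f,q0,method='Nelder-Mead',options=dict(initial_simplex=sx,xatol=1e-4,fatol=.05))
    return best.x,best.fun
def postw(c,P,W=7):
    w=np.ones(c['color'].shape[:2]); a=w2px(c,[[*P,0],[*P,.13]]); cv2.line(w,tuple(map(int,a[0].round())),tuple(map(int,a[1].round())),0,W); return w
E
python3 - <<'E'
from h import *
ct=np.load('top0.npy',allow_pickle=True).item(); cs=np.load('scene0.npy',allow_pickle=True).item()
q0=np.array([*px2w(ct,(275,184),.04)[0,:2],np.pi/2]); print('tray guess',q0)
r0=px2w(ct,(312,143),.015)[0]; print('rail mid',r0)
P0=px2w(ct,(295,165),0)[0,:2]; print('post~',P0)
for nm in('both','top','scene'):
    it=[]
    for n,c in(('top',ct),('scene',cs)):
        if nm not in('both',n):continue
        s=w2px(c,[[*q0[:2],.04]])[0]; m=filled(mask(c,s,50),s)
        it.append((c,m/255.,postw(c,P0,11)))
    q,f=fit(it,TRAY,q0); print(nm,q[:2]*1e3,np.degrees(q[2]),f,[i[1].sum() for i in it])
# rail
for nm in('both','top','scene'):
    it=[]
    for n,c in(('top',ct),('scene',cs)):
        if nm not in('both',n):continue
        s=w2px(c,[[*r0[:2],.015]])[0]; m=mask(c,s,32,False); 
        k,l,st,_=cv2.connectedComponentsWithStats(m); 
        cand=[i for i in range(1,k) if st[i,4]>40]; i=min(cand,key=lambda i:np.hypot(*(_[i]-s)))
        m=filled((l==i).astype(np.uint8)*255,s); print(n,st[i])
        it.append((c,m/255.,np.ones(m.shape)))
    q,f=fit(it,RAIL,np.array([r0[0],r0[1]+.045,0.])); print(nm,q[:2]*1e3,np.degrees(q[2]),f)
    print(' post',T(np.array([[-.06,.006,0]]),q)[0]*1e3)
it=None
P=T(np.array([[-.06,.006,0],[-.06,.006,.12]]),q); print(w2px(ct,P),w2px(cs,P))
E
```

```text
tray guess [0.56984652 0.03786602 1.57079633]
rail mid [ 0.69237599 -0.05909919  0.015     ]
post~ [ 0.63374796 -0.01458264]
both [574.43316802  38.80052241] 93.58173920872443 372.5607843137255 [np.float64(2765.0), np.float64(2323.0)]
top [574.67217708  40.73791079] 93.07411919042646 87.65882352941176 [np.float64(2765.0)]
scene [570.79333324  34.32542928] 93.83640164840105 193.51372549019607 [np.float64(2323.0)]
top [289 134  47  12 474]
scene [194 224  31  32 480]
both [690.85099467 -15.1528117 ] 3.928888170181342 106.81176470588235
 post [630.58089327 -13.27801103   0.        ]
top [289 134  47  12 474]
top [691.54290281 -14.48996583] 3.647771255769028 35.160784313725486
 post [631.28272537 -12.31947874   0.        ]
scene [194 224  31  32 480]
scene [688.07375642 -19.53589956] 5.204813043126344 63.38823529411765
 post [627.77685209 -19.00361312   0.        ]
[[296.58148238 167.16133861]
 [298.50041274 154.03834532]] [[237.94476858 240.17250476]
 [236.00124457 208.9237658 ]]
```

```bash
cat >> h.py <<'E'
BAY=np.array([.6915,-.0145,np.radians(3.65)])
def b2w(x,y): return T(np.array([[x,y,0.]]),BAY)[0,:2]
def Rdown(phi): return R.from_euler('z',phi,degrees=True)*R.from_euler('x',180,degrees=True)
def rows(tg):
    s=telemetry.get_state(); R0=R.from_quat(s['tcp_rot']); p0=np.array(s['eef_pos'])
    print('t %.2f'%s['time'],'pos',(p0*1e3).round(1),'phi %.1f'%np.degrees(np.arctan2(*R0.as_matrix()[[1,0],0])),'F',np.round(s['contact_force'],1),'q',np.round(s['qpos'],2))
    for x,y,z,phi in tg:
        print(np.r_[R0.inv().apply(np.array([x,y,z])-p0)*100,(R0.inv()*Rdown(phi)).as_rotvec(degrees=True)].round(2).tolist())
E
python3 - <<'E'
from h import *
p=b2w(-.042,.148); print(p)
rows([(.45,-.2,.23,3.65),(*p,.2,3.65),(*p,.1,3.65)])
E
```

```text
[0.6401633  0.13052601]
t 0.10 pos [ 209.6 -641.   230.1] phi 18.1 F [ 0.  -0.4  0.4] q [-1.4   0.29  1.58 -0.    1.28 -0.15]
[36.55, -34.45, 0.09, -0.12, -0.0, 14.45]
[64.89, -59.96, 3.15, -0.12, -0.0, 14.45]
[64.89, -59.94, 13.15, -0.12, -0.0, 14.45]
```

Request:
arm_command:
  series: [36.5,-34.5,0,0,0,14.4,1,36.5,-34.5,0,0,0,14.4,1,36.5,-34.5,0,0,0,14.4,1,36.5,-34.5,0,0,0,14.4,1,36.5,-34.5,0,0,0,14.4,1,36.5,-34.5,0,0,0,14.4,1,36.5,-34.5,0,0,0,14.4,1,36.5,-34.5,0,0,0,14.4,1,36.5,-34.5,0,0,0,14.4,1,36.5,-34.5,0,0,0,14.4,1]

```text
time: 0.93
eef_pos: [0.4089, -0.2734, 0.231]
tcp_rot: [0.999, 0.032, -0.0, -0.0]
contact_force: [0.7, -0.7, 0.4]
opening: -0.001
finger_force: 0.0
```

```bash
python3 - <<'E'
from h import *
p=b2w(-.042,.148)
rows([(*p,.2,3.65),(*p,.06,3.65)])
E
```

```text
t 0.93 pos [ 408.9 -273.4  231. ] phi 3.7 F [ 0.7 -0.7  0.4] q [-0.8  -0.13  2.02  0.    1.25  0.71]
[25.66, -38.82, 3.11, -0.02, 0.01, 0.02]
[25.67, -38.82, 17.11, -0.02, 0.01, 0.02]
```

Request:
arm_command:
  series: [25.7,-38.8,3.1,0,0,0,1,25.7,-38.8,3.1,0,0,0,1,25.7,-38.8,3.1,0,0,0,1,25.7,-38.8,3.1,0,0,0,1,25.7,-38.8,3.1,0,0,0,1,25.7,-38.8,3.1,0,0,0,1,25.7,-38.8,3.1,0,0,0,1,25.7,-38.8,3.1,0,0,0,1,25.7,-38.8,3.1,0,0,0,1,25.7,-38.8,3.1,0,0,0,1]

```text
time: 1.77
eef_pos: [0.6157, 0.0873, 0.2029]
tcp_rot: [0.999, 0.032, -0.0, 0.0]
contact_force: [-0.3, -0.3, 0.3]
opening: 0.001
finger_force: 0.0
```

```bash
python3 - <<'E'
from h import *
p=b2w(-.042,.148)
rows([(*p,.2,3.65),(*p,.07,3.65)])
E
```

```text
t 1.77 pos [615.7  87.3 202.9] phi 3.7 F [-0.3 -0.3  0.3] q [-0.02  0.2   1.74 -0.    1.21  1.48]
[2.72, -4.15, 0.29, 0.0, 0.05, 0.07]
[2.73, -4.15, 13.29, 0.0, 0.05, 0.07]
```

Request:
arm_command:
  series: [2.7,-4.1,3.0,0,0,0,1,2.7,-4.1,6,0,0,0,1,2.7,-4.1,9,0,0,0,1,2.7,-4.1,12,0,0,0,1,2.7,-4.1,13,0,0,0,1,2.7,-4.1,13,0,0,0,1]

```text
time: 2.27
eef_pos: [0.6365, 0.1278, 0.069]
tcp_rot: [0.999, 0.032, -0.004, 0.0]
contact_force: [-1.0, 0.2, -1.0]
opening: -0.002
finger_force: 0.0
```

```bash
python3 - <<'E'
from h import *
p=b2w(-.042,.148)
rows([(*p,.07,3.65)])
s=telemetry.get_state()
ims=[]
for n in('top','scene'):
    c=cam(n); u=w2px(c,[s['eef_pos']])[0]; print(n,u,w2px(c,[np.array(s['eef_pos'])+[0,0,.05]]))
    u0=u.round().astype(int); w=c['color'][u0[1]-30:u0[1]+30,u0[0]-40:u0[0]+40]; im=cv2.resize(w,(400,300),interpolation=cv2.INTER_CUBIC)
    f=tuple(((u-(u0-[40,30])+.5)*5).astype(int).tolist()); cv2.drawMarker(im,f,(0,0,255),cv2.MARKER_CROSS,14,1); ims.append(im)
cv2.imwrite('pics/tip.png',np.hstack(ims))
E
```

```text
t 2.27 pos [636.5 127.8  69. ] phi 3.7 F [-1.   0.2 -1. ] q [0.04 0.41 1.74 0.   1.   1.55]
[0.39, -0.25, -0.1, -0.01, 0.51, 0.05]
top [240.63249876 155.27834341] [[238.86574357 149.27803259]]
scene [262.97641718 250.12822269] [[262.71413155 236.33186089]]
```

View pics/tip.png

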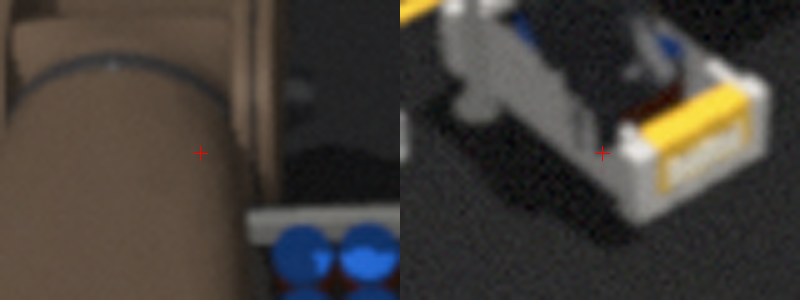

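In the right (scene) crop the fingertip lies on the predicted mark (603,153), beside the cap's far side. The arm hides it in the top view (left). I'll use the average of the two fits, descend, and start the swing.

```bash
cat >> h.py <<'E'
BAY=np.array([.690,-.017,np.radians(3.9)])
def push(th,L,off=13.):
    P=b2w(-.06,.006); a=np.radians(th); u=np.array([np.cos(a),np.sin(a)]); v=np.array([-u[1],u[0]])
    return (*(P+(L*u-off*v)/1e3),.012,th-90)
E
python3 - <<'E'
from h import *
p=push(93.5,150,17)
rows([p]); print(p)
E
```

```text
t 2.37 pos [640.2 127.6  74.5] phi 3.7 F [ 0.3 -1.3  0.6] q [0.04 0.4  1.74 0.   1.   1.55]
[-0.22, -0.82, 6.25, -0.0, -0.05, 0.17]
(np.float64(0.6375418621688154), np.float64(0.13566323316847137), 0.012, 3.5)
```

Request:
arm_command:
  series: [-0.2,-0.8,2,0,0,0,1,-0.2,-0.8,4,0,0,0,1,-0.2,-0.8,5.5,0,0,0,1,-0.2,-0.8,6.2,0,0,0,1,-0.2,-0.8,6.2,0,0,0,1]

```text
time: 2.78
eef_pos: [0.6367, 0.1353, 0.011]
tcp_rot: [0.999, 0.032, -0.001, 0.0]
contact_force: [0.3, 0.2, 0.1]
opening: -0.002
finger_force: 0.0
```

```bash
python3 - <<'E'
from h import *
rows([push(93.5+4*i,150) for i in range(0,11)])
E
```

```text
t 2.78 pos [636.7 135.3  11. ] phi 3.7 F [0.3 0.2 0.1] q [ 0.05  0.49  1.75 -0.    0.9   1.56]
[-0.32, -0.03, -0.1, 0.0, 0.09, 0.17]
[-1.37, -0.09, -0.1, -0.0, 0.09, -3.83]
[-2.42, -0.07, -0.1, -0.01, 0.09, -7.83]
[-3.46, 0.02, -0.1, -0.01, 0.09, -11.83]
[-4.5, 0.18, -0.09, -0.01, 0.09, -15.83]
[-5.53, 0.41, -0.09, -0.01, 0.09, -19.83]
[-6.53, 0.72, -0.09, -0.02, 0.08, -23.83]
[-7.51, 1.09, -0.09, -0.02, 0.08, -27.83]
[-8.47, 1.54, -0.09, -0.02, 0.08, -31.83]
[-9.39, 2.04, -0.09, -0.03, 0.08, -35.83]
[-10.27, 2.61, -0.09, -0.03, 0.08, -39.83]
```

Request:
arm_command:
  series: [-0.3,0,0,0,0,0,1,-0.8,-0.05,0,0,0,-2,1,-1.4,-0.1,0,0,0,-4,1,-1.9,-0.1,0,0,0,-6,1,-2.4,-0.1,0,0,0,-8,1,-3.0,0,0,0,0,-10,1,-3.5,0,0,0,0,-12,1,-4.0,0.1,0,0,0,-14,1,-4.5,0.2,0,0,0,-16,1,-5.0,0.3,0,0,0,-18,1]

```text
time: 3.62
eef_pos: [0.5902, 0.13, 0.0147]
tcp_rot: [0.982, 0.189, 0.004, 0.0]
contact_force: [3.5, 1.9, 0.9]
opening: -0.003
finger_force: 0.0
```

```bash
cat >> h.py <<'E'
def see(q0,name=None,which='scene'):
    c=cam(which); q0=np.array(q0,float)
    s=w2px(c,[[*q0[:2],.04]])[0]; m=filled(mask(c,s,60,vmin=95),s)
    q,f=fit([(c,m/255.,postw(c,b2w(-.06,.006),9))],TRAY,q0)
    P=b2w(-.06,.006); a=q[2]; d=P-q[:2]; print(which,'tray',(q[:2]*1e3).round(1),np.degrees(a).round(1),'cost %.0f/%.0f'%(f,m.sum()/255),'post in tray',np.round([d@[np.cos(a),np.sin(a)]*1e3,d@[-np.sin(a),np.cos(a)]*1e3],1))
    if name:
        s=s.round().astype(int); w=c['color'][max(s[1]-75,0):s[1]+75,max(s[0]-100,0):s[0]+100]; cv2.imwrite('pics/'+name,cv2.resize(w,None,fx=4,fy=4,interpolation=cv2.INTER_CUBIC))
    return q
E
python3 - <<'E'
from h import *
rows([push(111+4*i,150) for i in range(0,7)])
see((.565,.045,np.radians(110)),'s1.png')
E
```

```text
t 3.62 pos [590.2 130.   14.7] phi 21.8 F [3.5 1.9 0.9] q [0.05 0.39 1.88 0.   0.86 1.24]
[-0.21, -0.04, 0.27, 0.08, -0.43, 0.75]
[-1.26, -0.11, 0.26, 0.1, -0.43, -3.25]
[-2.31, -0.1, 0.25, 0.11, -0.42, -7.25]
[-3.36, -0.03, 0.24, 0.13, -0.42, -11.25]
[-4.4, 0.13, 0.24, 0.14, -0.41, -15.25]
[-5.42, 0.35, 0.23, 0.16, -0.41, -19.25]
[-6.43, 0.64, 0.22, 0.17, -0.41, -23.25]
scene tray [595.5 -50.9] 118.0 cost 1274/1457 post in tray [ 15.5 -47. ]
```

View pics/s1.png

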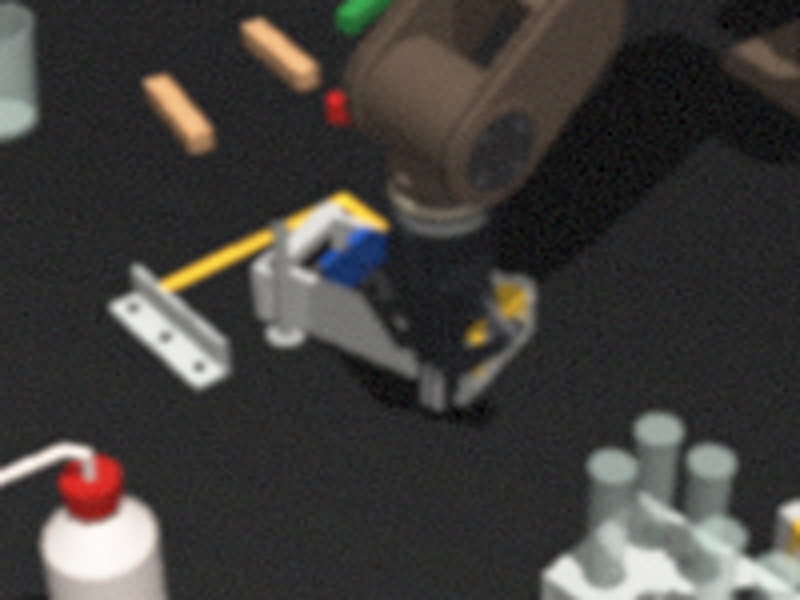

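The scene crop shows the tray swung about 18°. The post (285,300) sits in its recess by the cap, the finger (430,390) is on the labelled end's cap, and the tray is flat. I'll carry on.

Request:
arm_command:
  series: [-0.8,0,0.2,0,0,-1.5,1,-1.3,-0.1,0.2,0,0,-3.3,1,-1.8,-0.1,0.2,0,0,-5.3,1,-2.3,-0.1,0.2,0,0,-7.3,1,-2.8,-0.1,0.2,0,0,-9.3,1,-3.4,0,0.2,0,0,-11.3,1,-3.9,0.1,0.2,0,0,-13.3,1,-4.4,0.1,0.2,0,0,-15.3,1,-4.9,0.2,0.2,0,0,-17.3,1,-5.4,0.3,0.2,0,0,-19.3,1]

```text
time: 4.5
eef_pos: [0.5436, 0.1072, 0.014]
tcp_rot: [0.937, 0.35, 0.006, 0.002]
contact_force: [4.9, 2.5, 4.8]
opening: 0.002
finger_force: 0.0
```

```bash
python3 - <<'E'
from h import *
rows([push(131+4*i,152) for i in range(0,7)])
E
```

```text
t 4.50 pos [543.6 107.2  14. ] phi 41.0 F [4.9 2.5 4.8] q [0.01 0.3  2.01 0.   0.82 0.87]
[-0.22, -0.33, 0.2, 0.42, -0.59, 0.0]
[-1.29, -0.38, 0.18, 0.44, -0.58, -4.0]
[-2.35, -0.36, 0.17, 0.46, -0.56, -8.0]
[-3.41, -0.26, 0.16, 0.48, -0.55, -12.0]
[-4.46, -0.1, 0.15, 0.5, -0.53, -16.0]
[-5.5, 0.15, 0.14, 0.52, -0.51, -20.0]
[-6.52, 0.46, 0.14, 0.54, -0.5, -24.0]
```

Request:
arm_command:
  series: [-0.8,-0.35,0.1,0.4,-0.5,-2,1,-1.3,-0.35,0.1,0.4,-0.5,-4,1,-1.8,-0.35,0.1,0.4,-0.5,-6,1,-2.35,-0.35,0.1,0.4,-0.5,-8,1,-2.9,-0.3,0.1,0.4,-0.5,-10,1,-3.4,-0.25,0.1,0.4,-0.5,-12,1,-3.9,-0.2,0.1,0.4,-0.5,-14,1,-4.5,-0.1,0.1,0.4,-0.5,-16,1,-5,0,0.1,0.4,-0.5,-18,1,-5.5,0.15,0.1,0.4,-0.5,-20,1]

```text
time: 5.33
eef_pos: [0.5035, 0.0704, 0.0134]
tcp_rot: [0.862, 0.507, 0.001, 0.001]
contact_force: [4.1, 8.0, 9.3]
opening: -0.003
finger_force: 0.0
```

```bash
python3 - <<'E'
from h import *
rows([push(151+4*i,154) for i in range(0,8)])
see((.55,-.02,np.radians(150)),'s2.png')
E
```

```text
t 5.33 pos [503.5  70.4  13.4] phi 60.9 F [4.1 8.  9.3] q [-0.06  0.22  2.11  0.    0.81  0.45]
[-0.06, -0.22, 0.14, 0.1, -0.05, -0.06]
[-1.14, -0.27, 0.14, 0.1, -0.05, -4.06]
[-2.21, -0.24, 0.14, 0.11, -0.05, -8.06]
[-3.29, -0.15, 0.14, 0.11, -0.04, -12.06]
[-4.35, 0.03, 0.14, 0.11, -0.04, -16.06]
[-5.4, 0.27, 0.14, 0.11, -0.03, -20.06]
[-6.43, 0.59, 0.14, 0.11, -0.03, -24.06]
[-7.44, 0.98, 0.14, 0.11, -0.03, -28.06]
scene tray [586.4 -49.4] 149.5 cost 994/1979 post in tray [-19.9 -51.6]
```

View pics/s2.png

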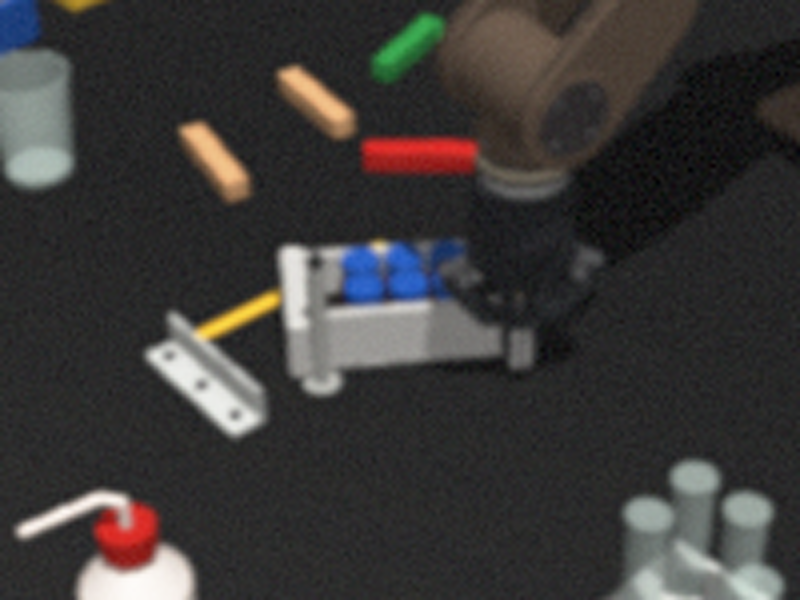

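The scene crop shows the tray at roughly 150°, still flat. The post (320,380) is at the shoulder and the finger (518,350) is on the far cap. I'll carry on.

Request:
arm_command:
  series: [-0.6,-0.2,0,0,0,-2,1,-1.1,-0.25,0,0,0,-4,1,-1.7,-0.25,0,0,0,-6,1,-2.2,-0.25,0,0,0,-8,1,-2.8,-0.2,0,0,0,-10,1,-3.3,-0.15,0,0,0,-12,1,-3.8,-0.05,0,0,0,-14,1,-4.4,0,0,0,0,-16,1,-4.9,0.15,0,0,0,-18,1,-5.4,0.3,0,0,0,-20,1]

```text
time: 6.22
eef_pos: [0.4785, 0.0217, 0.0132]
tcp_rot: [0.761, 0.649, -0.001, -0.001]
contact_force: [0.0, 9.6, 11.8]
opening: -0.0
finger_force: 0.0
```

```bash
python3 - <<'E'
from h import *
rows([push(171+4*i,154) for i in range(0,5)])
E
```

```text
t 6.22 pos [478.5  21.7  13.2] phi 80.9 F [ 0.   9.6 11.8] q [-0.17  0.17  2.18 -0.    0.8  -0.01]
[0.03, 0.11, 0.12, -0.11, 0.01, -0.08]
[-1.05, 0.06, 0.12, -0.11, 0.01, -4.08]
[-2.13, 0.08, 0.12, -0.11, 0.01, -8.08]
[-3.2, 0.18, 0.12, -0.11, 0.0, -12.08]
[-4.27, 0.35, 0.12, -0.11, -0.0, -16.08]
```

Request:
arm_command:
  series: [-0.5,0.1,0,0,0,-2,1,-1,0.05,0,0,0,-4,1,-1.6,0.05,0,0,0,-6,1,-2.1,0.1,0,0,0,-8,1,-2.6,0.1,0,0,0,-10,1,-3.1,0.15,0,0,0,-12,1]

```text
time: 6.72
eef_pos: [0.4715, -0.0099, 0.0103]
tcp_rot: [0.688, 0.725, -0.004, -0.003]
contact_force: [-1.2, 2.7, -0.8]
opening: -0.001
finger_force: 0.0
```

```bash
python3 - <<'E'
from h import *
rows([push(183+.9*i,154) for i in range(0,3)])
see((.58,-.06,np.radians(182)),'s3.png')
see((.58,-.06,np.radians(182)),None,'top')
E
```

```text
t 6.72 pos [471.5  -9.9  10.3] phi 93.0 F [-1.2  2.7 -0.8] q [-0.23  0.16  2.19 -0.01  0.8  -0.28]
[-0.04, 0.37, -0.17, -0.54, 0.07, 0.01]
[-0.29, 0.35, -0.17, -0.54, 0.07, -0.89]
[-0.53, 0.33, -0.17, -0.54, 0.06, -1.79]
scene tray [603.1 -70.6] 181.8 cost 750/2233 post in tray [-28.4 -54.7]
top tray [610.5 -75.7] 183.2 cost 1139/2435 post in tray [-22.6 -59.4]
```

View pics/s3.png

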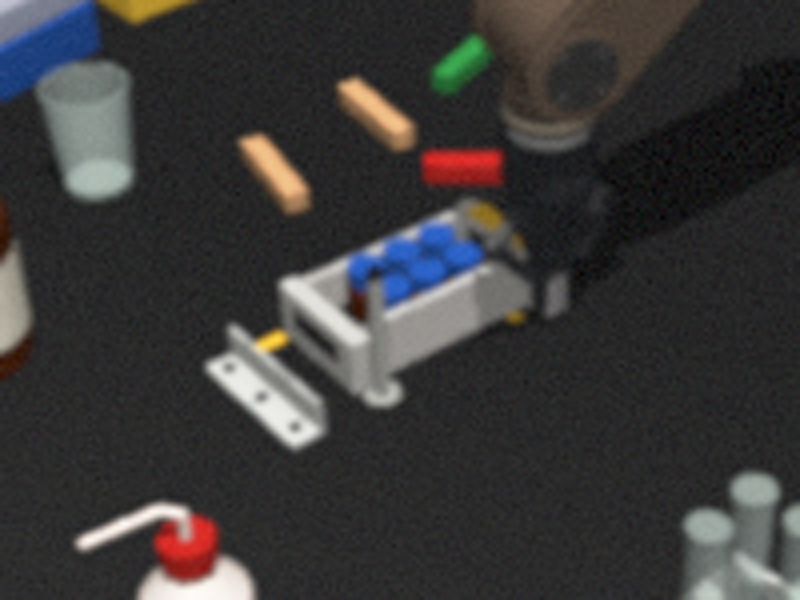

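The crop shows the tray turned parallel to the bay, with the post (380,390) at the shoulder, about 36 mm short of the rail. Next I'll go round to the label end and push it home.

```bash
cat >> h.py <<'E'
def B(x,y,z,phi=93.9): return (*b2w(x/1e3,y/1e3),z/1e3,phi)
def inbay(): 
    s=telemetry.get_state(); d=T(np.array([[*(np.array(s['eef_pos'])[:2]-BAY[:2]),0]]),(0,0,-BAY[2]))[0]*1e3; print('tcp in bay',d[:2].round(1))
E
python3 - <<'E'
from h import *
inbay(); rows([B(-216,45,14),B(-252,45,14),B(-252,-42,14)])
E
```

```text
tcp in bay [-217.4   21.2]
t 6.82 pos [471.7 -10.6  10.2] phi 92.9 F [ 0.8  0.3 -0.4] q [-0.24  0.16  2.19 -0.01  0.8  -0.28]
[2.38, 0.09, -0.38, -0.53, 0.14, -0.98]
[2.32, -3.51, -0.35, -0.53, 0.14, -0.98]
[-6.38, -3.36, -0.33, -0.53, 0.14, -0.98]
```

Request:
arm_command:
  series: [2.4,0,-0.4,0,0,0,1,2.4,-1.8,-0.4,-0.5,0,-1,1,2.4,-3.5,-0.4,-0.5,0,-1,1,0,-3.5,-0.4,-0.5,0,-1,1,-3,-3.5,-0.4,-0.5,0,-1,1,-6.4,-3.4,-0.4,-0.5,0,-1,1,-6.4,-3.4,-0.4,-0.5,0,-1,1,-6.4,-3.4,-0.4,-0.5,0,-1,1]

```text
time: 7.48
eef_pos: [0.4415, -0.0773, 0.0147]
tcp_rot: [0.684, 0.73, -0.001, 0.001]
contact_force: [-0.1, 0.0, -1.1]
opening: 0.001
finger_force: 0.0
```

```bash
python3 - <<'E'
from h import *
inbay(); rows([B(-252,-42,14),B(-241,-42,14),B(-220,-42,14),B(-205,-42,14)])
E
```

```text
tcp in bay [-252.1  -43.3]
t 7.48 pos [441.5 -77.3  14.7] phi 93.7 F [-0.1  0.  -1.1] q [-0.4   0.1   2.25 -0.    0.79 -0.46]
[0.13, 0.01, 0.07, -0.01, 0.16, -0.15]
[0.13, 1.11, 0.07, -0.01, 0.16, -0.15]
[0.14, 3.21, 0.07, -0.01, 0.16, -0.15]
[0.14, 4.71, 0.07, -0.01, 0.16, -0.15]
```

Request:
arm_command:
  series: [0.1,0.6,0,0,0,0,1,0.1,1.2,0,0,0,0,1,0.1,1.7,0,0,0,0,1,0.1,2.1,0,0,0,0,1,0.1,2.5,0,0,0,0,1,0.1,2.9,0,0,0,0,1,0.1,3.3,0,0,0,0,1,0.1,3.6,0,0,0,0,1,0.1,3.9,0,0,0,0,1,0.1,4.1,0,0,0,0,1]

```text
time: 8.32
eef_pos: [0.4781, -0.0698, 0.0137]
tcp_rot: [0.681, 0.732, -0.004, -0.004]
contact_force: [-13.5, -0.6, 13.6]
opening: 0.001
finger_force: 9.3
```

```bash
python3 - <<'E'
from h import *
inbay(); rows([B(-205,-42,14)])
see((.59,-.06,np.radians(183.9)),'s4.png')
E
```

```text
tcp in bay [-215.   -38.3]
t 8.32 pos [478.1 -69.8  13.7] phi 94.1 F [-13.5  -0.6  13.6] q [-0.35  0.18  2.16 -0.01  0.81 -0.42]
[-0.38, 1.0, -0.04, -0.7, -0.04, 0.24]
scene tray [604.  -70.5] 180.6 cost 428/2390 post in tray [-26.4 -55.1]
```

View pics/s4.png

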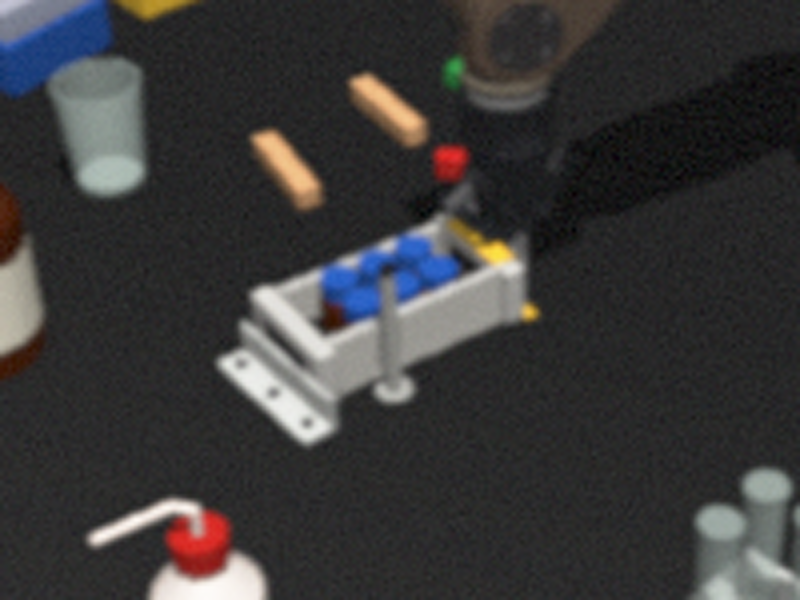

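The crop shows the tray's end at the rail (290,350) and its wall near the post (395,385). I'll press a little more, watching the force.

Request:
arm_command:
  series: [0,0.2,0,0,0,0,1,0,0.4,0,0,0,0,1,0,0.5,0,0,0,0,1,0,0.5,0,0,0,0,1]

```text
time: 8.7
eef_pos: [0.4783, -0.0697, 0.0136]
tcp_rot: [0.68, 0.733, -0.009, -0.01]
contact_force: [-31.2, -4.7, 29.3]
opening: -0.003
finger_force: 19.8
```

```bash
python3 - <<'E'
from h import *
inbay(); rows([B(-235,-38,14)])
E
```

```text
tcp in bay [-214.8  -38.2]
t 8.70 pos [478.3 -69.7  13.6] phi 94.3 F [-31.2  -4.7  29.3] q [-0.35  0.19  2.15 -0.01  0.83 -0.42]
[0.03, -2.02, 0.02, -1.48, -0.12, 0.36]
```

Request:
arm_command:
  series: [0,-1.0,0,0,0,0,1,0,-2.4,0,-0.5,0,0,1,0,-2.4,-3,-0.5,0,0,1,0,-2.4,-6,-0.5,0,0,1,-3,-2.4,-8,-0.5,0,0,1,-6,-1,-8,-0.5,0,0,1,-9.5,3,-8,-0.5,0,0,1,-9.5,7,-8,-0.5,0,0,1,-9.5,11,-8,-0.5,0,0,1,-9.5,14.5,-8,-0.5,0,0,1]

```text
time: 9.53
eef_pos: [0.6396, -0.1549, 0.0932]
tcp_rot: [0.682, 0.731, 0.002, 0.003]
contact_force: [-0.6, -0.5, 1.3]
opening: 0.002
finger_force: 0.0
```

```bash
python3 - <<'E'
from h import *
inbay(); rows([B(-75,-125,90),B(-75,-125,14)])
c=cam('top'); np.save('top1.npy',c,allow_pickle=True); d=cam('scene'); np.save('sc1.npy',d,allow_pickle=True)
u=w2px(c,[[.59,-.06,.04]])[0].round().astype(int); v=w2px(d,[[.59,-.06,.04]])[0].round().astype(int)
f=lambda c,u:cv2.resize(c['color'][u[1]-50:u[1]+50,u[0]-50:u[0]+50],(400,400),interpolation=cv2.INTER_CUBIC)
cv2.imwrite('pics/s5.png',np.hstack([f(c,u),f(d,v)]));print(u,v)
E
```

```text
tcp in bay [ -59.6 -134.2]
t 9.53 pos [ 639.6 -154.9   93.2] phi 94.0 F [-0.6 -0.5  1.3] q [-0.39  0.38  1.72  0.    1.03 -0.46]
[0.92, -1.54, 0.31, 0.36, 0.09, 0.06]
[0.93, -1.59, 7.91, 0.36, 0.09, 0.06]
[313 177] [240 219]
```

View pics/s5.png

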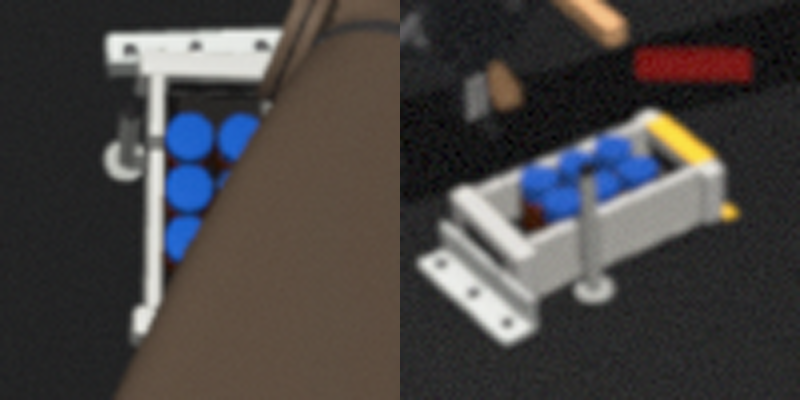

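Both crops show the tray's end flush at the rail and its wall beside the post, with the label towards the robot. The side now needs pressing onto the post. I have one picture left, so I'll check numerically from here.

Request:
arm_command:
  series: [0.9,-1.0,2,0.3,0,0,1,0.9,-1.5,5,0.3,0,0,1,0.9,-1.5,7.5,0.3,0,0,1,0.9,-1.5,7.8,0.3,0,0,1,0.9,-1.5,7.8,0.3,0,0,1]

```text
time: 10.05
eef_pos: [0.6206, -0.1461, 0.013]
tcp_rot: [0.682, 0.732, -0.001, -0.002]
contact_force: [0.1, -0.7, 0.6]
opening: 0.001
finger_force: 0.0
```

```bash
cat >> h.py <<'E'
def see2(q0,which):
    c=cam(which); q0=np.array(q0,float); s=w2px(c,[[*q0[:2],.04]])[0]; m=filled(mask(c,s,60,vmin=95),s)
    w=postw(c,b2w(-.06,.006),11)*(1-cv2.dilate((render(c,RAIL,BAY)>0).astype(np.uint8),np.ones((5,5))))
    if which=='top':  # left side of the tray only where arm hides it
        pass
    q,f=fit([(c,m/255.,w)],TRAY,q0); a=q[2]-BAY[2]; d=T(np.array([[*(q[:2]-BAY[:2]),0]]),(0,0,-BAY[2]))[0]*1e3
    print(which,'tray in bay',d[:2].round(1),'yaw-180',round(np.degrees(a)-180,2),'cost %.0f/%.0f'%(f,m.sum()/255))
E
python3 - <<'E'
from h import *
inbay(); rows([B(-75,-103,14),B(-75,-95,14)])
h=BAY[2]; q=(*b2w(-.095,-.042),np.pi+h); see2(q,'scene')
E
```

```text
tcp in bay [ -78. -124.]
t 10.05 pos [ 620.6 -146.1   13. ] phi 94.1 F [ 0.1 -0.7  0.6] q [-0.39  0.46  1.79 -0.    0.9  -0.46]
[2.1, 0.31, -0.1, -0.21, -0.05, 0.16]
[2.9, 0.31, -0.1, -0.21, -0.05, 0.16]
scene tray in bay [-101.4  -49.8] yaw-180 -4.09 cost 83/2419
```

Request:
arm_command:
  series: [0.8,0.3,0,0,0,0,1,1.4,0.3,0,0,0,0,1,1.8,0.3,0,0,0,0,1,2.1,0.3,0,0,0,0,1,2.4,0.3,0,0,0,0,1,2.6,0.3,0,0,0,0,1]

```text
time: 10.6
eef_pos: [0.6247, -0.1225, 0.0162]
tcp_rot: [0.682, 0.731, 0.0, 0.003]
contact_force: [1.6, -4.0, -0.3]
opening: 0.002
finger_force: 0.0
```

```bash
python3 - <<'E'
from h import *
inbay(); rows([B(-75,-95,14)])
h=BAY[2]; q=(*b2w(-.095,-.042),np.pi+h); see2(q,'scene')
E
```

```text
tcp in bay [ -72.3 -100.9]
t 10.60 pos [ 624.7 -122.5   16.2] phi 94.0 F [ 1.6 -4.  -0.3] q [-0.35  0.45  1.79 -0.    0.89 -0.42]
[0.59, -0.27, 0.21, 0.23, 0.23, 0.12]
scene tray in bay [-101.5  -49. ] yaw-180 -3.23 cost 75/2404
```

Contact at 4 N and the tray is starting to move. I'll go on.

Request:
arm_command:
  series: [0.2,-0.2,0.2,0,0,0,1,0.4,-0.2,0.2,0,0,0,1,0.6,-0.2,0.2,0,0,0,1,0.8,-0.2,0.2,0,0,0,1,1.0,-0.2,0.2,0,0,0,1,1.1,-0.2,0.2,0,0,0,1]

```text
time: 11.15
eef_pos: [0.6224, -0.1157, 0.0147]
tcp_rot: [0.681, 0.732, -0.002, 0.005]
contact_force: [0.6, -16.2, 1.4]
opening: 0.0
finger_force: 0.0
```

```bash
python3 - <<'E'
from h import *
inbay(); rows([B(-75,-95,14)])
h=BAY[2]; q=(*b2w(-.095,-.042),np.pi+h); see2(q,'scene')
E
```

```text
tcp in bay [-74.1 -93.9]
t 11.15 pos [ 622.4 -115.7   14.7] phi 94.1 F [  0.6 -16.2   1.4] q [-0.34  0.45  1.81 -0.01  0.88 -0.41]
[-0.11, -0.09, 0.07, 0.27, 0.59, 0.21]
scene tray in bay [-101.3  -43.7] yaw-180 0.51 cost 70/2390
```

The tray now bears on the post (16 N, no further motion). I'll return to the label end and press home again now that it's square.

```bash
python3 - <<'E'
from h import *
rows([B(-75,-125,14),B(-75,-125,100),B(-250,-120,100),B(-250,-43,100),B(-250,-43,14)])
E
```

```text
t 11.20 pos [ 622.4 -115.7   14.6] phi 94.1 F [ -0.1 -14.    1.9] q [-0.34  0.45  1.81 -0.01  0.88 -0.41]
[-3.11, -0.09, 0.09, 0.27, 0.57, 0.19]
[-3.19, -0.05, -8.51, 0.27, 0.57, 0.19]
[-2.64, -17.55, -8.6, 0.27, 0.57, 0.19]
[5.06, -17.53, -8.67, 0.27, 0.57, 0.19]
[5.15, -17.57, -0.07, 0.27, 0.57, 0.19]
```

Request:
arm_command:
  series: [-3.3,0,-0.3,0,0,0,1,-3.5,0,-4,0.3,0.3,0,1,-3.5,-2,-8,0.3,0.3,0,1,-3.2,-6,-8.6,0.3,0.3,0,1,-3,-10,-8.6,0.3,0.3,0,1,-2.8,-14,-8.6,0.3,0.3,0,1,-2,-17.6,-8.6,0.3,0.3,0,1,1.5,-17.6,-8.6,0.3,0.3,0,1,4.8,-17.6,-8.6,0.3,0.3,0,1,4.8,-17.6,-6,0.3,0.3,0,1]

```text
time: 12.03
eef_pos: [0.4432, -0.0729, 0.0761]
tcp_rot: [0.682, 0.732, 0.002, 0.0]
contact_force: [1.4, -0.5, 0.5]
opening: -0.001
finger_force: 0.0
```

```bash
python3 - <<'E'
from h import *
inbay();rows([B(-245,-43,14),B(-215,-43,14)])
E
```

```text
tcp in bay [-250.  -39.]
t 12.03 pos [443.2 -72.9  76.1] phi 94.1 F [ 1.4 -0.5  0.5] q [-0.39 -0.02  2.23  0.    0.93 -0.47]
[-0.42, 0.48, 6.21, 0.17, -0.15, 0.16]
[-0.43, 3.48, 6.22, 0.17, -0.15, 0.16]
```

Request:
arm_command:
  series: [-0.3,0,3,0,0,0,1,-0.3,0,6,0,0,0,1,-0.3,1,6.2,0,0,0,1,-0.3,1.7,6.2,0,0,0,1,-0.3,2.3,6.2,0,0,0,1,-0.3,2.8,6.2,0,0,0,1,-0.3,3.2,6.2,0,0,0,1,-0.3,3.5,6.2,0,0,0,1,-0.3,3.7,6.2,0,0,0,1,-0.3,3.9,6.2,0,0,0,1]

```text
time: 12.87
eef_pos: [0.4787, -0.0758, 0.0123]
tcp_rot: [0.681, 0.732, -0.003, -0.006]
contact_force: [-16.2, -1.7, 16.9]
opening: -0.003
finger_force: 11.1
```

```bash
python3 - <<'E'
from h import *
inbay();rows([B(-245,-43,14),B(-215,-43,14)])
h=BAY[2]; q=(*b2w(-.095,-.042),np.pi+h); see2(q,'scene')
E
```

```text
tcp in bay [-214.8  -44.3]
t 12.87 pos [478.7 -75.8  12.3] phi 94.1 F [-16.2  -1.7  16.9] q [-0.37  0.19  2.16 -0.    0.81 -0.44]
[0.14, -3.02, -0.13, -0.7, -0.24, 0.2]
[0.13, -0.02, -0.17, -0.7, -0.24, 0.2]
scene tray in bay [-95.5 -43.7] yaw-180 0.51 cost 94/2362
```

Request:
arm_command:
  series: [0,0.2,0,0,0,0,1,0,0.3,0,0,0,0,1,0,0.3,0,0,0,0,1,0,-1,0,0,0,0,1,0,-2.5,0,0,0,0,1,0,-2.5,-3,0,0,0,1,0,-2.5,-7,0,0,0,1,-2,-2.5,-11,-0.7,0,0,0.5,-5,-2.5,-14,-0.7,0,0,0.5,-8,-2.5,-14,-0.7,0,0,0.5]

```text
time: 13.75
eef_pos: [0.4662, -0.1598, 0.1592]
tcp_rot: [0.681, 0.732, 0.006, 0.009]
contact_force: [1.2, -0.4, 1.3]
opening: 0.419
finger_force: 0.0
```

```bash
python3 - <<'E'
from h import *
inbay()
STK=[boxpts(-50,50,-10,10,0,20)]
g={'A':(.547,-.312,np.radians(83)),'B':(.421,-.341,np.radians(88))}
ct=np.load('top0.npy',allow_pickle=True).item();cs=np.load('scene0.npy',allow_pickle=True).item()
for k,q0 in g.items():
  for n,c in(('top',ct),('scene',cs)):
    hsv=cv2.cvtColor(c['color'],cv2.COLOR_BGR2HSV); m=cv2.inRange(hsv,(6,60,80),(19,220,255))
    s=w2px(c,[[q0[0],q0[1],.01]])[0]; _,l,st,ce=cv2.connectedComponentsWithStats(m); i=min([i for i in range(1,len(st)) if st[i,4]>100],key=lambda i:np.hypot(*(ce[i]-s)))
    q,f=fit([(c,(l==i)*1.,np.ones(m.shape))],STK,np.array(q0)); print(k,n,(q[:2]*1e3).round(1),np.degrees(q[2]).round(1),f,st[i,4])
h=BAY[2]; q=(*b2w(-.095,-.042),np.pi+h); see2(q,'scene'); see2(q,'top')
E
```

```text
tcp in bay [-233.  -127.2]
A top [ 549.8 -310.5] 82.6 23.984313725490196 377
A scene [ 546.7 -316. ] 84.2 30.75686274509804 197
B top [ 423.5 -340.7] 88.6 30.498039215686276 380
B scene [ 420.4 -345.2] 89.0 29.87450980392157 198
scene tray in bay [-98.9 -44.9] yaw-180 -0.06 cost 86/2374
top tray in bay [-90.2 -50.4] yaw-180 -2.32 cost 497/3454
```

```bash
python3 - <<'E'
from h import *
rows([(.5483,-.3132,.12,83.4),(.5483,-.3132,.009,83.4)])
E
```

```text
t 13.85 pos [ 464.6 -162.   155.2] phi 93.8 F [-0.4  0.9  0.3] q [-0.55 -0.05  2.09  0.01  1.09 -0.62]
[-15.63, 7.29, 3.68, 0.92, 0.08, 10.39]
[-15.59, 7.12, 14.78, 0.92, 0.08, 10.39]
```

Request:
arm_command:
  series: [-4,2,0,0.9,0,5,0.5,-8,3.7,1,0.9,0,10.4,0.5,-12,5.5,2,0.9,0,10.4,0.5,-15.6,7.2,3.5,0.9,0,10.4,0.5,-15.6,7.2,6,0.9,0,10.4,0.5,-15.6,7.2,8,0.9,0,10.4,0.5,-15.6,7.2,9,0.9,0,10.4,0.5,-15.6,7.2,9,0.9,0,10.4,0.5]

```text
time: 14.52
eef_pos: [0.5434, -0.3056, 0.0568]
tcp_rot: [0.745, 0.666, -0.002, -0.008]
contact_force: [-1.0, 0.6, -0.6]
opening: 0.506
finger_force: 0.0
```

```bash
python3 - <<'E'
from h import *
rows([(.5483,-.3132,.009,83.4)])
BA=BAY.copy()
# top-view relative check, arm now away: refit rail and tray in the same picture
c=cam('top'); s=w2px(c,[[*b2w(-.095,-.042),.05]])[0].round().astype(int)
np.save('top2.npy',c,allow_pickle=True)
m=mask(c,s,60,True,95); k,l,st,ce=cv2.connectedComponentsWithStats(m); i=l[max(range(s[1]-40,s[1]+40),key=lambda r:m[r,s[0]]),s[0]]
print(st[1:][st[1:,4]>30])
BT=np.array([.6915,-.0145,np.radians(3.65)])
m=filled(m,s)/255.
HOME=[T(p,(-.095,-.042,np.pi)) for p in TRAY]
# joint fit: rail fixed at BT, tray free
best=None
w=postw(c,T(np.array([[-.06,.006,0]]),BT)[0,:2],11)
rail=render(c,RAIL,BT)
f=lambda q:(np.abs(np.maximum(rail,render(c,TRAY,q))-m)*w).sum()
q0=np.array([*T(np.array([[-.095,-.042,0]]),BT)[0,:2],np.pi+BT[2]])
print('cost at home',f(q0)); sx=np.array([[0,0,0],[.006,0,0],[0,.006,0],[0,0,.04]])+q0
r=minimize(f,q0,method='Nelder-Mead',options=dict(initial_simplex=sx,xatol=1e-4,fatol=.05))
d=T(np.array([[*(r.x[:2]-BT[:2]),0]]),(0,0,-BT[2]))[0]*1e3; print('top tray in bay',d[:2].round(1),np.degrees(r.x[2]-BT[2])-180,r.fun,m.sum())
E
```

```text
t 14.52 pos [ 543.4 -305.6   56.8] phi 83.6 F [-1.   0.6 -0.6] q [-0.67  0.38  1.81 -0.    0.97 -0.56]
[-0.74, 0.64, 4.77, -0.83, -0.45, 0.2]
[[ 289  134   51   86 2825]]
cost at home 679.9058823529413
top tray in bay [-94.4 -51.6] -1.3987882519675452 546.129411764706 3453.0
```

Request:
arm_command:
  series: [-0.7,0.6,2.5,-0.8,-0.4,0,0.5,-0.7,0.6,4,-0.8,-0.4,0,0.5,-0.7,0.6,4.7,-0.8,-0.4,0,0.5,-0.7,0.6,4.7,-0.8,-0.4,0,0.5,-0.7,0.6,4.7,-0.8,-0.4,0,0.5]

```text
time: 14.98
eef_pos: [0.5502, -0.3146, 0.0137]
tcp_rot: [0.745, 0.667, 0.001, 0.003]
contact_force: [0.2, 0.8, -0.3]
opening: 0.502
finger_force: 0.0
```

```bash
cat > chk.py <<'E'
from h import *
def check(c,B,lab=''):
    hsv=cv2.cvtColor(c['color'],cv2.COLOR_BGR2HSV)
    yel=cv2.inRange(hsv,(18,90,80),(38,255,255)); g=cv2.inRange(hsv,(0,0,95),(179,70,255))|cv2.inRange(hsv,(100,120,60),(130,255,255))
    q0=np.array([*T(np.array([[-.095,-.042,0]]),B)[0,:2],np.pi+B[2]])
    core=(render(c,[boxpts(70,96,-40,40,20,57)],q0)>0).astype(np.uint8); core=cv2.dilate(core,np.ones((3,3)))
    s=w2px(c,[[*q0[:2],.04]])[0]; o=np.zeros_like(g); u,v=s.round().astype(int); o[v-60:v+60,u-60:u+60]=255
    m=filled((g|(yel*core))&o,s)/255.
    w=postw(c,T(np.array([[-.06,.006,0]]),B)[0,:2],11); w[(cv2.dilate(yel,np.ones((3,3)))>0)&(core==0)]=0
    rail=render(c,RAIL,B); f=lambda q:(np.abs(np.maximum(rail,render(c,TRAY,q))-m)*w).sum()
    sx=np.array([[0,0,0],[.006,0,0],[0,.006,0],[0,0,.04]])+q0
    r=minimize(f,q0,method='Nelder-Mead',options=dict(initial_simplex=sx,xatol=1e-4,fatol=.05))
    d=T(np.array([[*(r.x[:2]-B[:2]),0]]),(0,0,-B[2]))[0]*1e3; print(lab,'tray in bay',d[:2].round(1),'dyaw %.2f'%(np.degrees(r.x[2]-B[2])-180),'cost home %.0f best %.0f / %.0f'%(f(q0),r.fun,m.sum()))
BT=np.array([.6915,-.0145,np.radians(3.65)]);BS=np.array([.6881,-.0195,np.radians(5.2)]);BS2=np.array([.6881,-.0195,np.radians(3.9)])
E
python3 - <<'E'
from chk import *
rows([(.5483,-.3132,.009,83.4)])
check(np.load('top2.npy',allow_pickle=True).item(),BT,'top')
c=cam('scene'); check(c,BS,'scene'); check(c,BS2,'scene2')
E
```

```text
t 14.98 pos [ 550.2 -314.6   13.7] phi 83.6 F [ 0.2  0.8 -0.3] q [-0.68  0.45  1.8   0.    0.88 -0.57]
[0.12, -0.21, 0.47, 0.3, 0.17, 0.22]
top tray in bay [-95.8 -42.4] dyaw 1.54 cost home 71 best 55 / 2886
scene tray in bay [-97.4 -40.7] dyaw -0.48 cost home 139 best 118 / 2370
scene2 tray in bay [-97.3 -43. ] dyaw 0.41 cost home 134 best 125 / 2370
```

The tray sits home within measuring error in both views. Grasp stick A.

Request:
arm_command:
  series: [0.1,-0.2,0.5,0.3,0,0,0.5,0.1,-0.2,0.5,0.3,0,0,0.5,0.1,-0.2,0.5,0.3,0,0,0.8,0.1,-0.2,0.5,0.3,0,0,1,0.1,-0.2,0.5,0.3,0,0,1,0.1,-0.2,0.5,0.3,0,0,1,0.1,-0.2,0.5,0.3,0,0,1]
  force: 30

```text
time: 15.62
eef_pos: [0.5487, -0.3143, 0.0089]
tcp_rot: [0.746, 0.666, -0.001, 0.002]
contact_force: [-0.2, 0.3, 2.8]
opening: 0.228
finger_force: 31.7
```

```bash
python3 - <<'E'
from h import *
rows([(.5483,-.3132,.15,83.4),B(-23,-42,150),B(-23,-42,72)])
E
```

```text
t 15.62 pos [ 548.7 -314.3    8.9] phi 83.6 F [-0.2  0.3  2.8] q [-0.68  0.46  1.8  -0.    0.88 -0.57]
[0.05, -0.04, -14.11, 0.07, 0.22, 0.19]
[26.52, 9.23, -14.2, 0.05, 0.23, -10.31]
[26.55, 9.22, -6.4, 0.05, 0.23, -10.31]
```

Request:
arm_command:
  series: [0,0,-2,0,0,0,1,0,0,-5,0,0,0,1,0,0,-9,0,0,0,1,0,0,-13,0,0,0,1,4,1.5,-14,0,0,-3,1,8,3,-14,0,0,-6,1,12,4.5,-14,0,0,-10.3,1,16,6,-14,0,0,-10.3,1,20,7.5,-14,0,0,-10.3,1,24,8.5,-14,0,0,-10.3,1]

```text
time: 16.45
eef_pos: [0.6582, -0.0883, 0.1475]
tcp_rot: [0.683, 0.731, -0.001, 0.001]
contact_force: [0.2, -0.5, -1.0]
opening: 0.226
finger_force: 31.4
```

```bash
python3 - <<'E'
from h import *
inbay(); rows([B(-23,-42,120),B(-23,-42,72)])
E
```

```text
tcp in bay [-36.6 -69. ]
t 16.45 pos [658.2 -88.3 147.5] phi 93.9 F [ 0.2 -0.5 -1. ] q [-0.28  0.34  1.67 -0.    1.13 -0.35]
[2.71, 1.35, 2.74, 0.0, 0.21, -0.03]
[2.73, 1.35, 7.54, 0.0, 0.21, -0.03]
```

Request:
arm_command:
  series: [1.5,0.8,0,0,0,0,1,2.7,1.3,1,0,0,0,1,2.7,1.3,3,0,0.2,0,1,2.7,1.3,5,0,0.2,0,1,2.7,1.3,6.5,0,0.2,0,1,2.7,1.3,7.3,0,0.2,0,1,2.7,1.3,7.3,0,0.2,0,1,2.7,1.3,7.3,0,0.2,0,1]

```text
time: 17.12
eef_pos: [0.6683, -0.063, 0.0741]
tcp_rot: [0.683, 0.73, -0.0, -0.0]
contact_force: [0.0, -0.1, 0.0]
opening: 0.225
finger_force: 31.4
```

```bash
python3 - <<'E'
from h import *
inbay(); rows([B(-23,-42,65.5)])
E
```

```text
tcp in bay [-24.7 -44.4]
t 17.12 pos [668.3 -63.   74.1] phi 93.8 F [ 0.  -0.1  0. ] q [-0.24  0.44  1.69 -0.    1.02 -0.31]
[0.24, 0.17, 0.86, -0.06, -0.02, -0.06]
```

Request:
arm_command:
  series: [0.2,0.1,0.4,0,0,0,1,0.2,0.1,0.6,0,0,0,1,0.2,0.1,0.8,0,0,0,1,0.2,0.1,0.9,0,0,0,1,0.2,0.1,0.9,0,0,0,1]

```text
time: 17.53
eef_pos: [0.6695, -0.0604, 0.0657]
tcp_rot: [0.683, 0.731, -0.0, -0.0]
contact_force: [-0.4, 0.6, -0.9]
opening: 0.22
finger_force: 31.4
```

```bash
python3 - <<'E'
from h import *
inbay(); rows([B(-23,-42,65.5)])
E
```

```text
tcp in bay [-23.4 -41.9]
t 17.53 pos [669.5 -60.4  65.7] phi 93.9 F [-0.4  0.6 -0.9] q [-0.24  0.45  1.69 -0.    1.   -0.31]
[-0.01, 0.04, 0.02, -0.0, 0.0, -0.0]
```

Not touching yet. I'll ease down until I feel contact.

Request:
arm_command:
  series: [0,0,0.1,0,0,0,1,0,0,0.15,0,0,0,1,0,0,0.2,0,0,0,1]

```text
time: 17.78
eef_pos: [0.6699, -0.0604, 0.0649]
tcp_rot: [0.683, 0.731, 0.0, 0.0]
contact_force: [-2.3, 0.7, 6.4]
opening: 0.22
finger_force: 32.2
```

Request:
arm_command:
  series: [0,0,-0.05,0,0,0,0.73,0,0,-0.05,0,0,0,0.68,0,0,-0.05,0,0,0,0.6,0,0,-0.05,0,0,0,0.6,0,0,-1,0,0,0,0.6,0,0,-3,0,0,0,0.6,0,0,-6,0,0,0,0.6,-2,-0.5,-8,0,0,0,0.5,-5,-2,-8,0,0,0,0.5,-9,-3,-8,0,0,0,0.5]

```text
time: 18.62
eef_pos: [0.6468, -0.1514, 0.1471]
tcp_rot: [0.681, 0.732, 0.001, 0.002]
contact_force: [1.0, -1.2, -1.0]
opening: 0.501
finger_force: 0.0
```

```bash
cat >> h.py <<'E'
STK=[boxpts(-50,50,-10,10,0,20)]
def stick(c,q0,z=0.):
    hsv=cv2.cvtColor(c['color'],cv2.COLOR_BGR2HSV); m=cv2.inRange(hsv,(6,60,80),(19,220,255))
    s=w2px(c,[[q0[0],q0[1],z+.01]])[0]; _,l,st,ce=cv2.connectedComponentsWithStats(m); i=min([i for i in range(1,len(st)) if st[i,4]>60],key=lambda i:np.hypot(*(ce[i]-s)))
    q,f=fit([(c,(l==i)*1.,np.ones(m.shape))],[STK[0]+[0,0,z]],np.array(q0)); d=T(np.array([[*(q[:2]-BAY[:2]),0]]),(0,0,-BAY[2]))[0]*1e3
    print('stick',(q[:2]*1e3).round(1),np.degrees(q[2]).round(1),'bay',d[:2].round(1),'cost %.0f/%d'%(f,st[i,4]))
E
python3 - <<'E'
from h import *
inbay(); rows([(.422,-.343,.12,88.8),(.422,-.343,.009,88.8)])
c=cam('scene'); stick(c,(*b2w(-.025,-.045),BAY[2]+np.pi/2),.056); stick(c,(.4204,-.3452,np.radians(89)))
E
```

```text
tcp in bay [ -52.3 -131.2]
t 18.62 pos [ 646.8 -151.4  147.1] phi 94.1 F [ 1.  -1.2 -1. ] q [-0.38  0.34  1.67  0.    1.13 -0.45]
[-17.49, -23.81, 2.64, 0.26, 0.08, 5.32]
[-17.48, -23.85, 13.74, 0.26, 0.08, 5.32]
stick [667.8 -63.7] 92.8 bay [-25.3 -45.1] cost 32/251
stick [ 420.4 -345.2] 89.0 bay [-291.3 -309.1] cost 30/198
```

Stick A lies across the rim at the rail end, where I meant it to be. Now stick B.

Request:
arm_command:
  series: [-2.4,-3.2,0,0,0,5,0.5,-4.8,-6.5,0,0,0,5,0.5,-7.2,-9.8,0,0,0,5,0.5,-9.6,-13,0,0,0,5,0.5,-12,-16.3,0,0,0,5,0.5,-14.4,-19.6,0,0,0,5,0.5,-16.8,-22.8,1,0,0,5.3,0.5,-17.5,-23.8,2,0.2,0,5.3,0.5,-17.5,-23.8,5,0.2,0,5.3,0.5,-17.5,-23.8,7,0.2,0,5.3,0.5]

```text
time: 19.5
eef_pos: [0.4194, -0.3437, 0.073]
tcp_rot: [0.717, 0.697, -0.001, -0.001]
contact_force: [-0.6, 0.3, -0.4]
opening: 0.501
finger_force: 0.0
```

```bash
python3 - <<'E'
from h import *
rows([(.422,-.343,.009,88.8)])
E
```

```text
t 19.50 pos [ 419.4 -343.7   73. ] phi 88.4 F [-0.6  0.3 -0.4] q [-0.87  0.19  2.01 -0.    0.94 -0.84]
[0.09, 0.28, 6.4, -0.17, 0.03, -0.37]
```

Request:
arm_command:
  series: [0.1,0.2,2.5,0,0,0,0.5,0.1,0.2,5,0,0,0,0.5,0.1,0.2,6.3,0,0,0,0.5,0.1,0.2,6.4,0,0,0,0.5,0.1,0.2,6.4,0,0,0,0.5,0.1,0.2,6.4,0,0,0,0.8,0.1,0.2,6.4,0,0,0,1,0.1,0.2,6.4,0,0,0,1,0.1,0.2,6.4,0,0,0,1,0.1,0.2,6.4,0,0,0,1]
  force: 30

```text
time: 20.33
eef_pos: [0.4231, -0.3432, 0.0116]
tcp_rot: [0.716, 0.698, -0.001, 0.001]
contact_force: [0.2, 1.9, 7.2]
opening: 0.224
finger_force: 32.0
```

```bash
python3 - <<'E'
from h import *
rows([(.422,-.343,.15,88.8),B(-167,-42,150),B(-167,-42,72)])
E
```

```text
t 20.33 pos [ 423.1 -343.2   11.6] phi 88.6 F [0.2 1.9 7.2] q [-0.87  0.29  2.02 -0.    0.82 -0.84]
[-0.02, -0.13, -13.84, -0.05, 0.17, -0.21]
[27.5, 9.62, -13.93, -0.06, 0.16, -5.31]
[27.53, 9.63, -6.13, -0.06, 0.16, -5.31]
```

Request:
arm_command:
  series: [0,0,-2,0,0,0,1,0,0,-5,0,0,0,1,0,0,-9,0,0,0,1,0,0,-13,0,0,0,1,4,1.4,-14,0,0,-3,1,8,2.8,-14,0,0,-5.3,1,12,4.2,-14,0,0,-5.3,1,16,5.6,-14,0,0,-5.3,1,20,7,-14,0,0,-5.3,1,24,8.4,-14,0,0,-5.3,1]

```text
time: 21.17
eef_pos: [0.5104, -0.1072, 0.1495]
tcp_rot: [0.683, 0.731, -0.001, -0.001]
contact_force: [1.2, -0.3, -1.3]
opening: 0.221
finger_force: 31.3
```

```bash
python3 - <<'E'
from h import *
inbay(); rows([B(-167,-42,75)])
E
```

```text
tcp in bay [-185.3  -77.8]
t 21.17 pos [ 510.4 -107.2  149.5] phi 93.9 F [ 1.2 -0.3 -1.3] q [-0.4   0.03  2.02 -0.    1.09 -0.47]
[3.58, 1.85, 7.44, -0.18, 0.0, -0.03]
```

Request:
arm_command:
  series: [2,1,0,0,0,0,1,3.5,1.8,1,0,0,0,1,3.5,1.8,3,0,0,0,1,3.5,1.8,5,-0.2,0,0,1,3.5,1.8,6.5,-0.2,0,0,1,3.5,1.8,7.2,-0.2,0,0,1,3.5,1.8,7.2,-0.2,0,0,1,3.5,1.8,7.2,-0.2,0,0,1]

```text
time: 21.83
eef_pos: [0.5257, -0.0732, 0.0774]
tcp_rot: [0.683, 0.731, -0.0, -0.0]
contact_force: [0.9, 0.4, -0.3]
opening: 0.22
finger_force: 31.3
```

```bash
python3 - <<'E'
from h import *
inbay(); rows([B(-167,-42,69)])
E
```

```text
tcp in bay [-167.7  -44.8]
t 21.83 pos [525.7 -73.2  77.4] phi 93.9 F [ 0.9  0.4 -0.3] q [-0.33  0.16  2.04  0.    0.95 -0.4 ]
[0.28, 0.07, 0.84, -0.02, -0.02, -0.02]
```

Request:
arm_command:
  series: [0.2,0,0.3,0,0,0,1,0.2,0,0.5,0,0,0,1,0.2,0,0.7,0,0,0,1,0.2,0,0.8,0,0,0,1,0.2,0,0.9,0,0,0,1,0.2,0,1.0,0,0,0,1]

```text
time: 22.33
eef_pos: [0.5257, -0.0711, 0.0675]
tcp_rot: [0.683, 0.731, 0.0, -0.0]
contact_force: [-1.6, 1.1, 9.1]
opening: 0.221
finger_force: 32.4
```

Touching the rim (9 N). Release, lift and clear away.

Request:
arm_command:
  series: [0,0,-0.1,0,0,0,1,0,0,-0.1,0,0,0,0.73,0,0,-0.1,0,0,0,0.68,0,0,-0.1,0,0,0,0.6,0,0,-0.1,0,0,0,0.6,0,0,-1,0,0,0,0.6,0,0,-4,0,0,0,0.6,0,0,-8,0,0,0,0.6,-4,0,-11,0,0,0,0.5,-8,0,-12,0,0,0,0.5]

```text
time: 23.17
eef_pos: [0.5326, -0.1436, 0.1906]
tcp_rot: [0.681, 0.732, 0.001, 0.004]
contact_force: [1.7, -0.2, -0.6]
opening: 0.5
finger_force: 0.0
```

Request:
arm_command:
  series: [-4,0,-2,0,0,0,0.5,-8,0,-2,0,0,0,0.5,-12,0,-2,0,0,0,0.5,-16,0,-2,0,0,0,0.5,-20,0,-2,0,0,0,0.5,-24,0,-2,0,0,0,0.5,-24,0,-2,0,0,0,0.5,-24,0,-2,0,0,0,0.5]

```text
time: 23.83
eef_pos: [0.5463, -0.3854, 0.2049]
tcp_rot: [0.684, 0.73, 0.0, -0.0]
contact_force: [0.4, 0.6, -0.3]
opening: 0.498
finger_force: 0.0
```

```bash
python3 - <<'E'
from chk import *
t=cam('top'); d=cam('scene')
check(t,BT,'top'); check(d,BS,'scene')
for c in(t,d):
    for x in(-.025,-.167): stick(c,(*b2w(x,-.042),BAY[2]+np.pi/2),.056)
u=w2px(t,[[.59,-.06,.04]])[0].round().astype(int); v=w2px(d,[[.59,-.06,.04]])[0].round().astype(int)
f=lambda c,u:cv2.resize(c['color'][u[1]-50:u[1]+50,u[0]-40:u[0]+40],(400,500),interpolation=cv2.INTER_CUBIC)
cv2.imwrite('pics/s6.png',np.hstack([f(t,u),f(d,v)]));print(u,v)
E
```

```text
top tray in bay [-81.4 -42.4] dyaw 5.21 cost home 1428 best 1285 / 1379
scene tray in bay [-90.9 -37.2] dyaw -1.29 cost home 466 best 424 / 1971
stick [669.1 -55.5] 93.8 bay [-23.4 -36.9] cost 32/380
stick [526.3 -65.8] 92.7 bay [-166.7  -37.5] cost 24/376
stick [667.3 -65.6] 93.5 bay [-25.9 -47. ] cost 36/252
stick [522.5 -74.6] 94.5 bay [-171.   -46.1] cost 30/268
[313 177] [240 219]
```

View pics/s6.png

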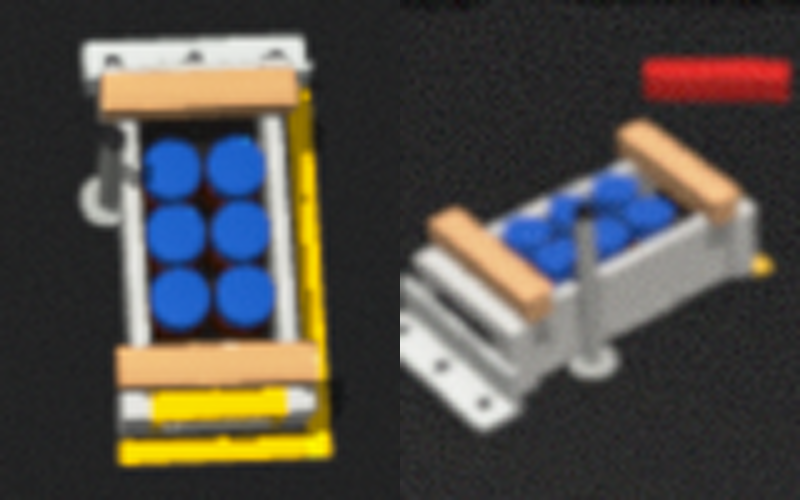

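The last view shows both sticks straight across the rim, one each side of the jars. In the top half they are at (200,92) and (215,363). The tray is parallel to the tape, its label faces the robot, and nothing else has moved. One last numeric check of the tray's fit, including the sticks.

```bash
sed -i 's/|cv2.inRange(hsv,(100,120,60)/|cv2.inRange(hsv,(6,60,80),(17,220,255))|cv2.inRange(hsv,(100,120,60)/' chk.py
python3 - <<'E'
import h
from chk import *
import chk
TT=TRAY+[boxpts(62,82,-50,50,56,76),boxpts(-82,-62,-50,50,56,76)]
chk.TRAY=TT
t=cam('top'); d=cam('scene')
for dy in(0,-.7,.7):
    b=BT.copy(); b[2]+=np.radians(dy); check(t,b,'top %.1f'%dy)
check(d,BS,'scene'); check(d,BS2,'scene2')
E
```

```text
top 0.0 tray in bay [-95.2 -41.9] dyaw 1.06 cost home 63 best 61 / 2941
top -0.7 tray in bay [-95.1 -43.3] dyaw 0.92 cost home 87 best 62 / 2941
top 0.7 tray in bay [-96.3 -40.8] dyaw 0.28 cost home 75 best 68 / 2941
scene tray in bay [-97.6 -41. ] dyaw -0.50 cost home 143 best 114 / 2490
scene2 tray in bay [-97.4 -43.5] dyaw 1.21 cost home 132 best 123 / 2490
```

The tray is home in both views (about (-95, -42) mm, square within error). Handing in.

```bash
python3 -c "
from h import *
print(ctrl.sign_off())"
```

```text
the job is handed in; nothing more can be done
None
```

I turned the tray a quarter turn about the post and pushed it home against the rail and post, within about 2 mm and 1° by camera. Both spacer sticks lie straight across its rim, one on each side of the jars, and the job was handed in at about 24 s.

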